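# Put away spices, preserves and fruit

### The job

Tidy the worktop: stand each of the three spice jars in the bay of the wooden caddy whose colour matches its cap, stand the pink jam jar on the free half of the white tray beside the other preserve jar, and put the lemon in the fruit bowl. The jars must stand upright and everything must be let go and lie still; leave the grey-topped shaker standing where it is.

Things in the scene. Friction and masses are not known exactly. Their poses are not given: they have to be found in the camera images.
- red_spice: Spice jar with a RED cap, round, 45 mm diameter, 108 mm tall, about 0.11 kg; the cap (45 mm wide) covers the top 20 mm. Upright, loose, origin at the centre of its underside, z up the jar. 
- white_spice: Spice jar with a WHITE cap, round, 40 mm diameter, 109 mm tall, about 0.11 kg; the cap (40 mm wide) covers the top 20 mm. Upright, loose, origin at the centre of its underside, z up the jar. 
- green_spice: Spice jar with a GREEN cap, round, 44 mm diameter, 99 mm tall, about 0.11 kg; the cap (43 mm wide) covers the top 20 mm. Upright, loose, origin at the centre of its underside, z up the jar. 
- jam_jar: Glass jam jar, pink contents, white lid, round, 65 mm diameter (lid 63 mm), 94 mm tall, about 0.33 kg. Upright, loose, origin at the centre of its underside, z up the jar. 
- lemon: Yellow lemon lying loose, 71 mm along its own x, 53 mm along its own y, 51 mm tall, about 0.09 kg; grasp it across its y. Origin at the centre of its underside as it lies at the start (z up).
- spice_caddy: Fixed light-wood caddy with three open square bays in a row along its own y, 72 (x) by 206 (y) by 30 mm (z), walls 5 mm. Each bay is 62 by 62 mm inside, floor 8 mm above the origin, and has a coloured floor and coloured plates on the outer walls: RED bay centred at y = +67 mm, WHITE at y = 0, GREEN at y = -67 mm (all at x = 0). Origin at the centre of its underside, z up.
- preserve_tray: Fixed white tray, 100 (x) by 190 (y) mm, rim 16 mm high and 5 mm thick, floor 6 mm above the origin. A fixed jar with orange contents and a grey lid, 71 mm diameter, 110 mm tall, stands on it at x = 0, y = +50 mm; the free half is towards -y, and a jar set at x = 0, y = -45 mm stands well there. Origin at the centre of its underside, z up.
- fruit_bowl: Fixed white round bowl, empty, mouth 160 mm in diameter, 50 mm high, wall 4 mm, inner floor about 5 mm above the origin. Origin at the centre of its underside, z up.
- shaker: Bystander: loose small grey-topped clear seasoning shaker, round, 44 mm diameter, 90 mm tall; leave it where it stands. Origin at the centre of its underside, z up.
There are look-alikes about, which are no part of the job. What is shaped like the jam_jar but blue or turquoise is not meant.

How it is judged:
At the end, for the whole second after the job is handed in: Each spice jar upright (7 deg) on the floor of the bay of its cap's colour, within 14 mm of the bay centre per axis; jam jar upright on the tray floor, 18 mm across, 12 to 64 mm from the tray centre to the free end; lemon origin within 50 mm of the bowl axis, under 70 mm up; all released, at rest (x of red_spice in the frame of spice_caddy between -0.014 and 0.014 m and y of red_spice in the frame of spice_caddy between 0.053 and 0.081 m and z of red_spice in the frame of spice_caddy between 0.004 and 0.014 m and angle between each of red_spice, white_spice, green_spice, jam_jar's own z axis and vertical below 0.12 rad and linear speed of each of red_spice, white_spice, green_spice, jam_jar, lemon below 0.02 m/s and angular speed of each of red_spice, white_spice, green_spice, jam_jar, lemon below 0.3 rad/s and x of white_spice in the frame of spice_caddy between -0.014 and 0.014 m and y of white_spice in the frame of spice_caddy between -0.014 and 0.014 m and z of white_spice in the frame of spice_caddy between 0.004 and 0.014 m and x of green_spice in the frame of spice_caddy between -0.014 and 0.014 m and y of green_spice in the frame of spice_caddy between -0.081 and -0.053 m and z of green_spice in the frame of spice_caddy between 0.004 and 0.014 m and x of jam_jar in the frame of preserve_tray between -0.018 and 0.018 m and y of jam_jar in the frame of preserve_tray between -0.064 and -0.012 m and z of jam_jar in the frame of preserve_tray between 0.003 and 0.011 m and horizontal distance between lemon and fruit_bowl below 0.05 m and z of lemon in the frame of fruit_bowl below 0.07 m); the robot touches nothing.
It fails at once if the grey-topped shaker is shifted by more than 30 mm or tipped (distance of shaker from where it was at the start of the episode above 0.03 m or angle between shaker's own z axis and vertical above 0.3 rad).
It also fails if it takes over 115 s, if anything falls off the work surface, if the arm or the gripper's body presses on something with over 40 N, if the wrist force passes 120 N, or if a joint passes its speed limit or range.

### The arm

A 6-joint arm with a two-finger parallel gripper is mounted at the origin on a cart in front of the work surface, level with it; the furniture and walls round the work are solid. World frame = base frame: x ahead of the robot, y to its left, z up, the work surface at z = 0. Lengths are in m, angles in rad, forces in N, time in s.
With the tool pointing down it reaches from about 0.35 to 0.8 m from the base axis. Payload 7.3 kg.
Tool frame: the origin (TCP) lies between the finger pads; the fingertips stand 25 mm ahead of it and the grasp point (between the pads) lies 6 mm ahead of it (r.tip_extent is the distance from the TCP to the fingertips, in m); z points along the fingers, y is the direction in which the jaws open and shut (so a half turn about z gives the same grasp; the last joint's range is limited). The gripper opens to 85 mm and grips with 20 to 120 N. Pads are 22 mm wide; open, the fingers measure 114 mm over their backs; the gripper's body (76 mm by 85 mm) begins 54 mm behind the grasp point. The pads swing forward as they close: fully open they stand 13 mm farther back than shut.
Start: joints at [0.955, 0.342, 1.524, -0, 1.275, -0.146], TCP at [0.238, 0.468, 0.256] pointing down, gripper open.
Joint ranges: [-2.53, 2.53], [-0.77, 2.02], [0.04, 2.7], [-1, 4.14], [0.28, 2.66], [-3.11, 3.11]. Speed limits (rad/s): [2.57, 2.57, 3.14, 3.14, 3.14, 3.14].

### API

Orientations are given as a unit quaternion [x, y, z, w].
In Python, from workcell import r, command_gripper, optics gives the robot as it stands. The module is installed in compiled form; this text tells all that it offers. Calls block until the motion is done:
- r.reach(position, orientation): joint-space move of the TCP to a pose.
- r.move_straight(position, orientation=None, speed=0.15, max_force=None): straight line of the TCP; orientation=None keeps the orientation; speed is the mean speed in m/s. With max_force (N) it stops when the force on the tool has changed by that much, and returns True; else False.
- r.movej(angles): joint-space move.
- command_gripper(opening, force=None): finger opening in m; force is the grip in N (None keeps the last); returns when the fingers have stopped.
- r.hold(seconds).
- r.solve_ik(position, orientation): joint angles nearest the present ones, or None.
- r.read_state(): the state.
- optics.get_image(name): name is "side" or "top"; returns (picture, depth): 400x640x3 uint8, red, green, blue; 400x640 float32, m along the optical axis (not along the pixel's ray), 0 where there is no reading.
- optics.camera_model(name): a dict with "K" (3x3 intrinsics, pixels), "R" (3x3) and "t" (3): a world point X has camera coordinates R X + t. Camera axes: x right, y down, z forward; pixel columns grow to the right and rows downward; lengths in m; the calibration is good to about 2 mm. A picture is of the moment at which its call begins. camera_model takes no time and is no camera call.
A pose or a line that the arm cannot do raises r.PlanningError and nothing moves.
- r.finish_job(): hands the job in, once; it reports no verdict.
The state is a dict: "time_s": time; "joint_positions": joint angles; "dq": joint speeds; "tau": joint torques, N m; "eef_pos": TCP position; "eef_rot": TCP orientation; "contact_force": force on the tool from outside, world axes, zero at the start; "torque": the same for the moment, N m; "grip_width": finger opening in m.
Only numpy, scipy, OpenCV 4.12 (cv2) and the standard library are available. Lean on these libraries where they do the work, as an engineer would, in place of code of your own. Each camera call takes 0.05 s, during which the arm holds its last target.

## Working session

There is one attempt and no reset: what is moved stays moved. The work goes in short steps, each a Python script; the robot and the scene stay as the last script left them, time stands still between calls to the robot, and variables do not carry over. Pictures are saved under pics/ and viewed, and the job is handed in when it is done.

```bash
mkdir -p pics
python3 - <<'E'
from workcell import r,optics
import cv2,numpy as np
for n in("top","side"):
    p,d=optics.get_image(n);cv2.imwrite(f"pics/{n}0.png",p[:,:,::-1]);np.savez(f"{n}0.npz",p=p,d=d)
    print(n,optics.camera_model(n),(d==0).mean())
s=r.read_state();print(s)
E
```

```text
top {'K': array([[471.42615512,   0.        , 321.90613985],
       [  0.        , 471.42615512, 191.18786319],
       [  0.        ,   0.        ,   1.        ]]), 'R': array([[ 0.02043002, -0.99975705, -0.00827433],
       [-0.98093232, -0.01844409, -0.19347249],
       [ 0.19327287,  0.01206921, -0.98107081]]), 't': array([0.07365802, 0.51360014, 1.34216289])} 0.00386328125
side {'K': array([[382.39796827,   0.        , 317.98494773],
       [  0.        , 382.39796827, 199.38304225],
       [  0.        ,   0.        ,   1.        ]]), 'R': array([[ 0.94779314, -0.318372  ,  0.01809535],
       [-0.18873475, -0.60579329, -0.77291247],
       [ 0.25703572,  0.72914591, -0.63425459]]), 't': array([-0.43601167,  0.16913729,  1.16998493])} 0.0040234375
{'time_s': 0.1, 'joint_positions': array([ 9.54971074e-01,  3.42687607e-01,  1.52495686e+00, -1.41572241e-05,
        1.27541482e+00, -1.46038858e-01]), 'dq': array([-0.00024781, -0.00242588, -0.00387356,  0.00264396,  0.00051424,
       -0.0001529 ]), 'tau': array([ 2.03933931e-03, -4.34445691e+01, -2.46490127e+01, -2.05955557e-04,
        4.62634431e-03, -5.31407750e-05]), 'eef_pos': array([0.23746737, 0.46784082, 0.25566516]), 'eef_rot': array([ 2.32737046e-01,  9.72539423e-01, -6.83268494e-04, -2.66351515e-04]), 'contact_force': array([-0.00860381,  0.49020533,  0.12036917]), 'torque': array([-0.0446387 , -0.0270487 , -0.04627559]), 'grip_width': 0.08550592354593169}
```

View pics/top0.png

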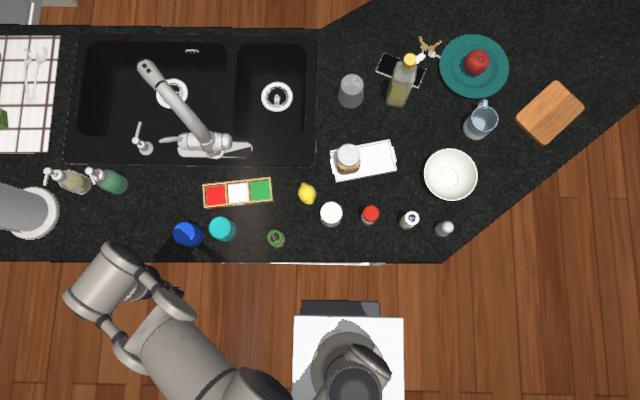

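View pics/side0.png

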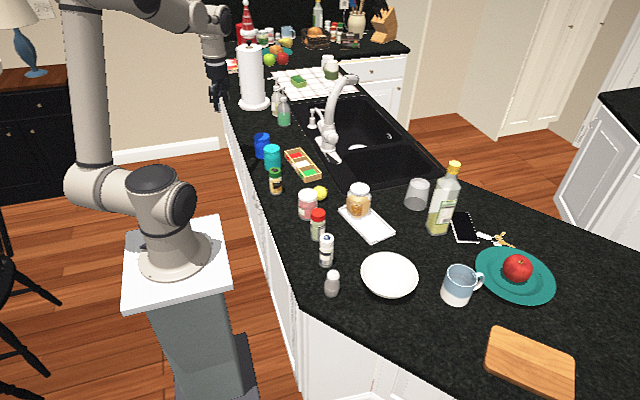

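Top view: caddy (238,192) with red to the left and green to the right; green jar (276,238), lemon (307,193), jam (331,214), red (371,214), white (410,219), shaker (444,229), tray (363,160), bowl (450,175). I'll enlarge it and get the heights from the depth map.

```bash
cat > h.py <<'E'
import numpy as np,cv2
from workcell import r,optics,command_gripper
def world(n,d):
    m=optics.camera_model(n);v,u=np.mgrid[0:400,0:640]
    c=np.stack([(u-m['K'][0,2])/m['K'][0,0]*d,(v-m['K'][1,2])/m['K'][1,1]*d,d],-1)
    return (c-m['t'])@m['R']
def pix(n,u,v,z):
    m=optics.camera_model(n);ray=m['R'].T@np.linalg.inv(m['K'])@[u,v,1.];o=-m['R'].T@m['t']
    return o+ray*(z-o[2])/ray[2]
E
python3 - <<'E'
from h import *
p=np.load('top0.npz');im,d=p['p'],p['d'];W=world('top',d)
c=im[130:255,170:330];cv2.imwrite('pics/a.png',cv2.resize(c[:,:,::-1],None,fx=5,fy=4.7*5/4.7*.94,interpolation=cv2.INTER_CUBIC) if 0 else cv2.resize(c[:,:,::-1],(800,625))[:600])
c=im[130:250,300:480];cv2.imwrite('pics/b.png',cv2.resize(c[:,:,::-1],(800,533),interpolation=cv2.INTER_CUBIC))
# object blobs by height
for name,(u0,u1,v0,v1) in dict(green=(262,292,225,255),lemon=(294,318,178,206),jam=(316,346,199,230),red=(358,384,202,228),white=(396,424,207,233),shaker=(432,458,217,240),ojar=(330,362,140,178),turq=(205,240,213,244)).items():
    w=W[v0:v1,u0:u1].reshape(-1,3);w=w[w[:,2]>.012];t=np.percentile(w[:,2],95)
    k=w[w[:,2]>t-.006]
    print(name,'n',len(w),'top',t.round(4),'ctr',((k.min(0)+k.max(0))/2).round(4),'mean',k.mean(0).round(4),'ext',np.ptp(k,axis=0).round(3))
print('table',W[245,320],W[200,400],W[215,300])
for name,(u0,u1,v0,v1),zr in [('caddy',(195,280,170,215),(.02,.04)),('tray',(322,405,132,190),(.011,.022)),('bowl',(418,484,144,205),(.043,.056))]:
    w=W[v0:v1,u0:u1].reshape(-1,3);k=w[(w[:,2]>zr[0])&(w[:,2]<zr[1])]
    rc=cv2.minAreaRect((k[:,:2]*1000).astype(np.float32));print(name,len(k),rc,k[:,2].mean())
    print(cv2.boxPoints(rc).round(0).tolist())
    if name=='bowl':
        e=cv2.fitEllipse((k[:,:2]*1000).astype(np.float32));A=np.c_[2*k[:,:2],np.ones(len(k))];print(np.linalg.lstsq(A,(k[:,:2]**2).sum(1),rcond=None)[0],e)
E
```

```text
green n 240 top 0.1028 ctr [0.3161 0.1507 0.7568] mean [0.3652 0.2102 0.1449] ext [0.146 0.168 1.32 ]
lemon n 293 top 0.0522 ctr [0.385  0.1092 0.7315] mean [0.5044 0.1297 0.066 ] ext [0.284 0.085 1.37 ]
jam n 449 top 0.0978 ctr [0.4424 0.0576 0.0961] mean [0.4436 0.0572 0.0946] ext [0.061 0.06  0.008]
red n 276 top 0.1117 ctr [ 0.3519 -0.0043  0.7612] mean [ 0.4386 -0.0524  0.1267] ext [0.218 0.142 1.311]
white n 254 top 0.1126 ctr [ 0.3446 -0.0601  0.7618] mean [ 0.4236 -0.163   0.1415] ext [0.203 0.254 1.31 ]
shaker n 230 top 0.0899 ctr [ 0.333  -0.1102  0.7503] mean [ 0.4054 -0.2649  0.1239] ext [0.18  0.354 1.333]
ojar n 770 top 0.1194 ctr [0.441  0.023  0.7651] mean [0.6017 0.0118 0.1361] ext [0.396 0.088 1.303]
turq n 524 top 0.0977 ctr [0.3333 0.2337 0.7543] mean [0.3891 0.3597 0.1428] ext [0.181 0.334 1.325]
table [ 0.35764875  0.08670281 -0.00052262] [ 0.49936118 -0.15441126 -0.00142195] [4.47075297e-01 1.49276733e-01 3.26196623e-04]
caddy 473 ((508.4987487792969, 340.92877197265625), (75.38238525390625, 207.307373046875), 7.861340045928955) 0.028094416833406716
[[457.0, 438.0], [485.0, 233.0], [560.0, 243.0], [532.0, 449.0]]
tray 375 ((617.3493041992188, -38.245750427246094), (100.9926986694336, 199.9362030029297), 12.451517105102539) 0.015313449461727982
[[546.0, 48.0], [590.0, -147.0], [688.0, -125.0], [645.0, 70.0]]
bowl 345 ((570.7099609375, -295.92303466796875), (156.0455780029297, 156.46640014648438), 45.7986946105957) 0.04831167651856601
[[460.0, -297.0], [572.0, -406.0], [681.0, -295.0], [569.0, -185.0]]
[ 0.57029725 -0.29492838 -0.40647365] ((570.2811889648438, -294.92059326171875), (151.6297149658203, 152.14710998535156), 56.11911392211914)
```

View pics/a.png

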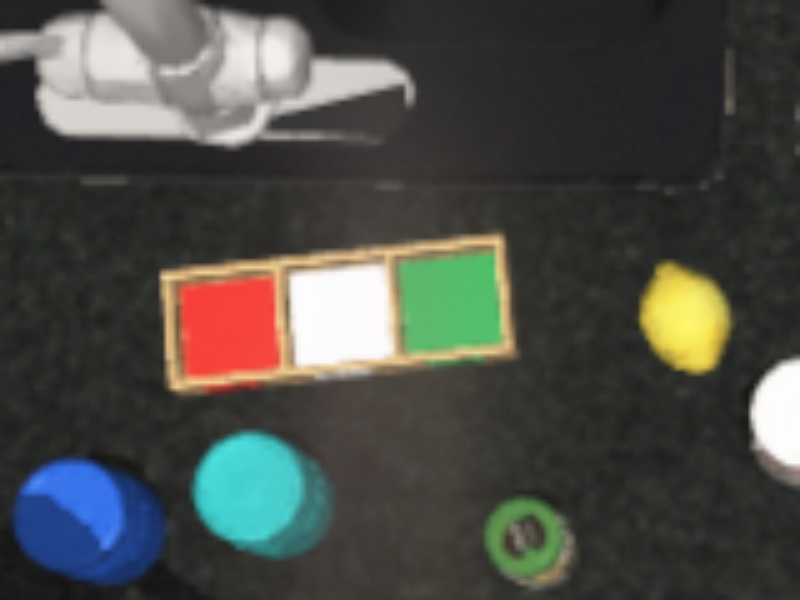

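View pics/b.png

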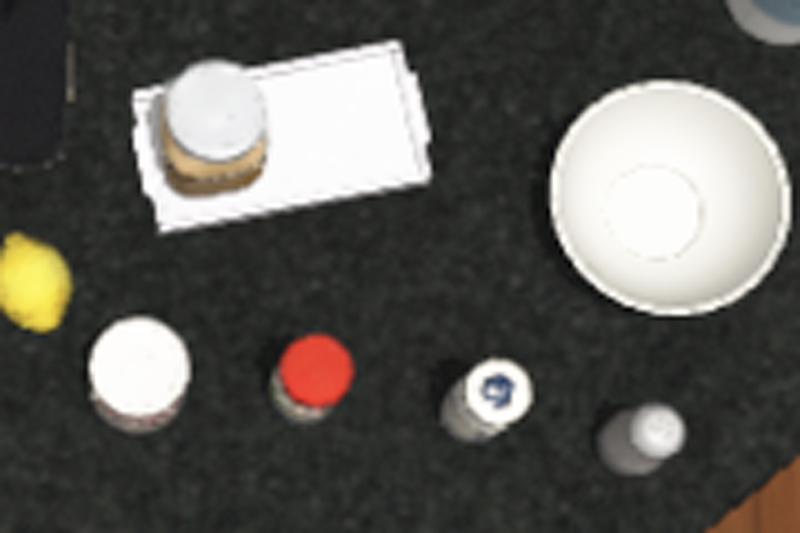

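Run:
```python
from h import *
p=np.load('top0.npz');im,d=p['p'],p['d'];W=world('top',d)
for name,(u0,u1,v0,v1),h in [('green',(262,292,225,255),.099),('jam',(316,346,199,230),.094),('red',(358,384,202,228),.108),('white',(396,424,207,233),.109),('shaker',(432,458,217,240),.090),('ojar',(330,362,140,178),.116),('turq',(205,240,213,244),.094)]:
    w=W[v0:v1,u0:u1];m=(abs(w[:,:,2]-h)<.012);k=w[m]
    vv,uu=np.nonzero(m);u=u0+(uu.min()+uu.max())/2;v=v0+(vv.min()+vv.max())/2
    pts=np.c_[uu+u0,vv+v0].astype(np.float32);c,R=cv2.minEnclosingCircle(pts)
    print(name,len(k),'z',np.median(k[:,2]).round(4),'med',np.median(k,0).round(4),'pixctr',(u,v),pix('top',u,v,h).round(4),'circ',c,R, pix('top',*c,h).round(4))
w=W[176:208,294:320].reshape(-1,3);k=w[(w[:,2]>.02)&(w[:,2]<.06)];rc=cv2.minAreaRect((k[:,:2]*1000).astype(np.float32));q=k[:,:2]-k[:,:2].mean(0);U,S,V=np.linalg.svd(q,full_matrices=False);print('lemon',rc,k.mean(0),np.percentile(k[:,2],98),V)
# lemon by colour
hsv=cv2.cvtColor(im,cv2.COLOR_RGB2HSV);m=cv2.inRange(hsv,(20,110,80),(35,255,255));m[:176]=0;m[208:]=0;m[:,:294]=0;m[:,320:]=0
ct=max(cv2.findContours(m,0,1)[0],key=cv2.contourArea);e=cv2.fitEllipse(ct);print(e)
print(pix('top',*e[0],.025)); a=np.radians(e[2]+90);L=e[1][1]/2;A=pix('top',e[0][0]+L*np.cos(a),e[0][1]+L*np.sin(a),.025);B=pix('top',e[0][0]-L*np.cos(a),e[0][1]-L*np.sin(a),.025);print(A,B,np.linalg.norm(A-B),np.degrees(np.arctan2(*(A-B)[1::-1])))
# bay floors by colour (z=.008)
for n,lo,hi in [('R',(0,150,100),(6,255,255)),('G',(50,100,80),(75,255,255)),('Wt',(0,0,200),(180,40,255))]:
    m=cv2.inRange(hsv,lo,hi);m[:172]=0;m[:,:200]=0;m[:,276:]=0;m[212:]=0
    n_,lab,st,ce=cv2.connectedComponentsWithStats(m);i=1+np.argmax(st[1:,4]);c=max(cv2.findContours((lab==i).astype(np.uint8),0,1)[0],key=cv2.contourArea);rc=cv2.minAreaRect(c);print(n,rc,ce[i],pix('top',*rc[0],.008).round(4))
# tray/caddy corners, from 5x crop a and 4.444x crop b
print('caddy')
for a in [(162,272),(500,236),(517,354),(173,392)]: print(pix('top',170+(a[0]+.5)/5-.5,130+(a[1]+.5)/5-.5,.030).round(4))
print('tray')
for a in [(133,90),(400,40),(431,182),(162,234)]: print(pix('top',300+(a[0]+.5)/4.444-.5,130+(a[1]+.5)/4.444-.5,.016).round(4))
print('sinkrim',W[160,300],W[140,300]);print('faucet', [W[v,u].round(3) for u,v in [(215,147),(190,110),(240,152),(150,70)]])
```

```text
green 186 z 0.0987 med [0.3691 0.2145 0.0987] pixctr (np.float64(274.0), np.float64(237.5)) [0.368  0.2144 0.099 ] circ (273.8969421386719, 237.39312744140625) 7.686532497406006 [0.3682 0.2147 0.099 ]
jam 388 z 0.0933 med [0.4414 0.0585 0.0933] pixctr (np.float64(330.5), np.float64(212.5)) [0.4424 0.0576 0.094 ] circ (330.43548583984375, 212.85484313964844) 11.124802589416504 [0.4414 0.0577 0.094 ]
red 203 z 0.1076 med [ 0.4406 -0.0531  0.1076] pixctr (np.float64(370.0), np.float64(213.5)) [ 0.4396 -0.053   0.108 ] circ (370.2033996582031, 213.6271209716797) 8.22743034362793 [ 0.4392 -0.0536  0.108 ]
white 164 z 0.1083 med [ 0.4283 -0.1674  0.1083] pixctr (np.float64(411.0), np.float64(218.5)) [ 0.4275 -0.1672  0.109 ] circ (411.0, 218.5) 7.159010887145996 [ 0.4275 -0.1672  0.109 ]
shaker 104 z 0.0858 med [ 0.4085 -0.2725  0.0858] pixctr (np.float64(447.0), np.float64(227.0)) [ 0.408  -0.2716  0.09  ] circ (446.978271484375, 227.2391357421875) 6.026595592498779 [ 0.4073 -0.2715  0.09  ]
ojar 413 z 0.1155 med [0.606  0.0108 0.1155] pixctr (np.float64(348.0), np.float64(155.0)) [0.6058
[... 813 characters left out ...]
5.27696793 194.97959184] [0.5025 0.4082 0.008 ]
G ((260.0, 190.0), (18.0, 18.0), 90.0) [259.95092025 190.21472393] [0.5206 0.2732 0.008 ]
Wt ((237.6276092529297, 192.53102111816406), (18.768281936645508, 19.598735809326172), 85.2363510131836) [237.63315217 192.52717391] [0.5114 0.3411 0.008 ]
caddy
[0.5314 0.4458 0.03  ]
[0.5574 0.2428 0.03  ]
[0.4853 0.2296 0.03  ]
[0.4584 0.4341 0.03  ]
tray
[0.649  0.0633 0.016 ]
[ 0.6885 -0.1219  0.016 ]
[ 0.5872 -0.1424  0.016 ]
[0.5473 0.0417 0.016 ]
sinkrim [0.61729737 0.1538784  0.00790903] [0.68132962 0.15571777 0.0087511 ]
faucet [array([0.623, 0.393, 0.115]), array([0.681, 0.429, 0.255]), array([0.637, 0.339, 0.016]), array([0.777, 0.532, 0.285])]
```

Everything agrees with the given sizes: jar heights come out within 1 mm, the caddy yaw is about 7.5°, the tray yaw about 12°, and the orange jar sits where the tray pose says it should. I'll start with green, with the jaws across the caddy row.

```bash
cat >> h.py <<'E'
def quat(deg):  # tool down, jaw (tool y) along angle deg
    a=np.radians(deg)-np.pi/2   # tool x=(-cos..)
    # R=2vv^T-I , tool y = (2ab, 2b^2-1) -> v at half-way between +y and jaw dir
    t=(np.radians(deg)+np.pi/2)/2
    return np.array([np.cos(t),np.sin(t),0,0])
def best(p,deg):
    c=[]
    for d in(deg,deg-180,deg+180):
        j=r.solve_ik(p,quat(d))
        if j is not None:c.append((abs(j[5]),d))
    return min(c)[1]
def say(*a):
    s=r.read_state();print(*a,'t',round(s['time_s'],1),'p',s['eef_pos'].round(4),'w',round(float(s['grip_width']),4),'F',s['contact_force'].round(1),flush=True)
C=np.array([.508,.340]);CY=np.radians(7.5)
T=np.array([.618,-.0395]);TY=np.radians(12.1)
def loc(c,y,lx,ly): return c+np.array([np.cos(y)*lx-np.sin(y)*ly,np.sin(y)*lx+np.cos(y)*ly])
def pick(xy,gz,deg,open_=.085,force=35,top=.26):
    z=gz+.006;d=best([*xy,z],deg);q=quat(d)
    command_gripper(open_)
    r.reach([*xy,top],q);r.move_straight([*xy,z],q,speed=.12);say('at')
    command_gripper(0,force);say('grip')
    r.move_straight([*xy,top],q,speed=.2);say('lift')
def place(xy,gz,deg,dz,open_=.085,top=.26,mf=10):
    z=gz+.006+dz;d=best([*xy,z],deg);q=quat(d)
    r.reach([*xy,top],q);say('above')
    r.move_straight([*xy,z+.03],q,speed=.15)
    print('stop',r.move_straight([*xy,z],q,speed=.04,max_force=mf));say('down')
    command_gripper(open_);r.hold(.2)
    r.move_straight([*xy,top],q,speed=.2);say('up')
def snap(n,name):
    p,d=optics.get_image(n);cv2.imwrite(f"pics/{name}.png",p[:,:,::-1]);return p,d
E
python3 - <<'E'
from h import *
print(quat(90),best([.368,.2145,.08],7.5))
pick([.368,.2145],.072,7.5)
place(loc(C,CY,0,-.067),.072,7.5,.0095)
snap('top','g1');snap('side','g1s')
E
```

```text
[6.123234e-17 1.000000e+00 0.000000e+00 0.000000e+00] 7.5
at t 3.1 p [0.3683 0.2146 0.0785] w 0.0853 F [-0.5  0.5 -0.2]
grip t 3.5 p [0.368  0.2145 0.0783] w 0.0422 F [-1.4 -0.4  5.5]
lift t 4.6 p [0.3674 0.2143 0.2589] w 0.0425 F [-0.2 -0.9 -1.3]
above t 5.3 p [0.516  0.2733 0.2583] w 0.0424 F [ 0.5 -0.2 -1.2]
stop False
down t 7.3 p [0.5169 0.2736 0.0876] w 0.0424 F [ 0.3 -0.1 -0.9]
up t 9.0 p [0.5162 0.2733 0.2588] w 0.0853 F [ 0.4 -0.5 -0. ]
```

View pics/g1.png

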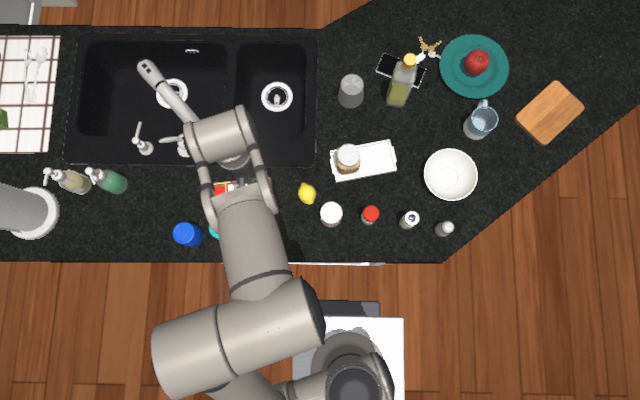

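View pics/g1s.png

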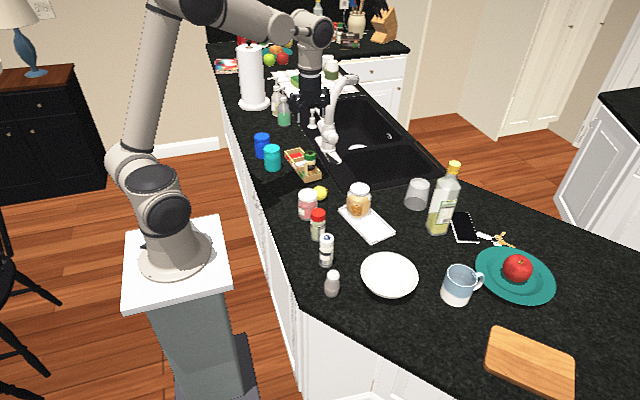

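Green stands upright in its bay (side view, about (310,162)). Before placing red I'll check how close the faucet is to the red bay.

Run:
```python
from h import *
for n in('top','side'):
    f=np.load(n+'0.npz');W=world(n,f['d']).reshape(-1,3)
    w=W[(W[:,2]>.05)&(W[:,2]<.45)&(W[:,0]>.53)&(W[:,0]<.9)&(W[:,1]>.25)&(W[:,1]<.56)]
    for z in np.arange(.05,.4,.05):
        k=w[(w[:,2]>=z)&(w[:,2]<z+.05)]
        if len(k)>2:print(n,z.round(2),len(k),'x',np.percentile(k[:,0],[1,50]).round(3),'y',np.percentile(k[:,1],[1,99]).round(3))
```

```text
top 0.05 104 x [0.616 0.621] y [0.352 0.497]
top 0.1 772 x [0.618 0.635] y [0.353 0.522]
top 0.15 160 x [0.623 0.631] y [0.4   0.541]
top 0.2 281 x [0.631 0.648] y [0.404 0.454]
top 0.25 1032 x [0.655 0.721] y [0.428 0.558]
side 0.05 116 x [0.611 0.619] y [0.346 0.488]
side 0.1 293 x [0.613 0.629] y [0.347 0.524]
side 0.15 119 x [0.619 0.633] y [0.396 0.532]
side 0.2 168 x [0.627 0.649] y [0.4  0.55]
side 0.25 285 x [0.651 0.712] y [0.424 0.555]
```

Run:
```python
from h import *
pick([.428,-.167],.078,7.5)
place(loc(C,CY,0,0),.078,7.5,.0095)
pick([.4395,-.0533],.078,7.5)
snap('side','r1s')
xy=loc(C,CY,-.003,.067);print(best([*xy,.09],7.5),r.solve_ik([*xy,.09],quat(7.5)).round(2))
```

```text
at t 12.6 p [ 0.4284 -0.1672  0.0845] w 0.0851 F [ 0.1  0.6 -0.3]
grip t 13.1 p [ 0.428  -0.1671  0.0843] w 0.0399 F [-2.  -0.2  3.6]
lift t 14.1 p [ 0.4275 -0.1667  0.2588] w 0.0397 F [-0.  -0.3 -1.3]
above t 15.9 p [0.5085 0.3389 0.26  ] w 0.0395 F [ 0.5  0.1 -1.2]
stop False
down t 17.9 p [0.5082 0.3401 0.0937] w 0.0394 F [0.3 0.5 0.2]
up t 19.6 p [0.5075 0.3397 0.2587] w 0.0853 F [-0.4  0.2 -0.6]
at t 22.9 p [ 0.4399 -0.0534  0.0845] w 0.0853 F [ 0.5 -0.4 -0.9]
grip t 23.4 p [ 0.4395 -0.0533  0.0844] w 0.0439 F [-1.5  0.8  5.7]
lift t 24.4 p [ 0.4389 -0.0531  0.2589] w 0.044 F [ 0.7 -0.5 -1.1]
7.5 [ 0.57  0.71  1.38 -0.    1.05  0.44]
```

View pics/r1s.png

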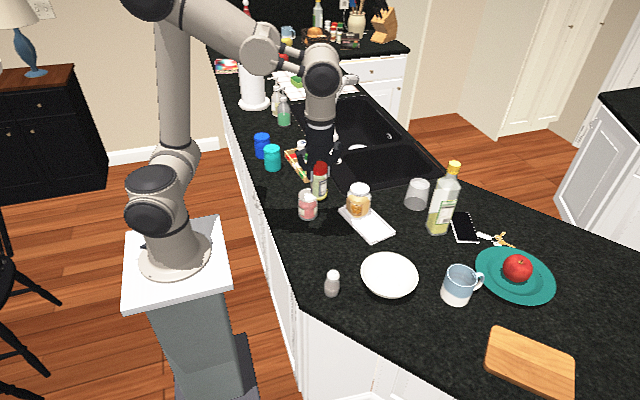

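The red jar is held and the shaker is undisturbed at (332,283). I'll place red, then do the jam and look.

Run:
```python
from h import *
place(loc(C,CY,-.003,.067),.078,7.5,.0095)
pick([.4415,.0577],.065,12.1,force=50)
snap('top','j1');snap('side','j1s')
```

```text
above t 26.2 p [0.4969 0.4049 0.2601] w 0.0439 F [ 0.1  0.2 -1.6]
stop False
down t 28.1 p [0.4964 0.4061 0.0937] w 0.0435 F [ 0.5 -0.2 -0.8]
up t 29.8 p [0.4958 0.4057 0.2586] w 0.0851 F [-0.6 -0.3 -0.7]
at t 33.0 p [0.4419 0.0577 0.0715] w 0.0853 F [-0.8 -0.6  0.4]
grip t 33.4 p [0.4415 0.0577 0.0717] w 0.0625 F [-2.5 -0.1  7.9]
lift t 34.5 p [0.4408 0.0577 0.2589] w 0.0622 F [-0.3  0.1 -3.6]
```

View pics/j1.png

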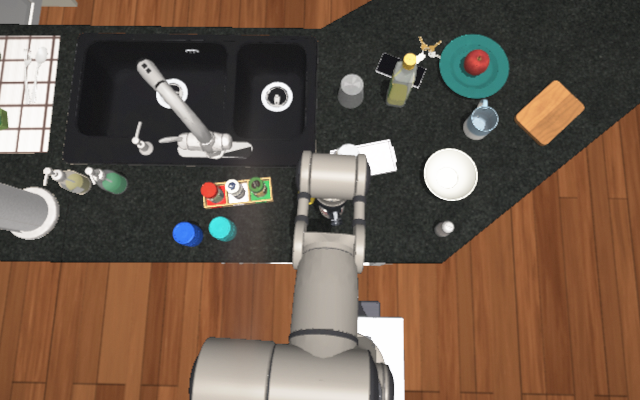

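View pics/j1s.png

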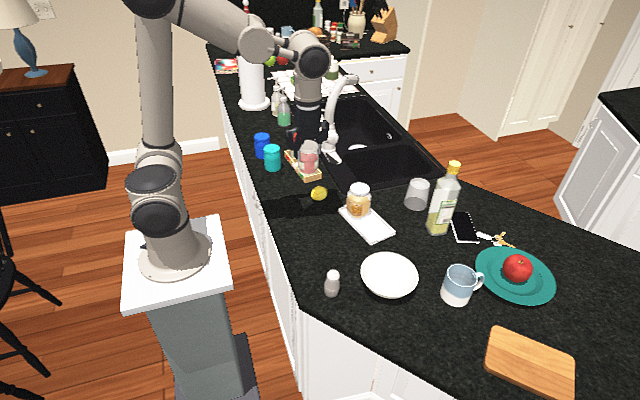

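All three spice jars stand in their matching bays (top view (211,190), (234,187), (258,187)), and the jam jar is held. Next the tray, then the lemon.

Run:
```python
from h import *
place(loc(T,TY,0,-.045),.065,12.1,.0075)
r.reach([.40,.13,.30],quat(best([.40,.13,.30],112)))
snap('top','l1');snap('side','l1s');say()
```

```text
above t 35.5 p [ 0.6267 -0.0827  0.2595] w 0.0623 F [-0.6  0.1 -3.9]
stop False
down t 37.6 p [ 0.6276 -0.0835  0.0786] w 0.0622 F [ 0.5 -0.7 -3.5]
up t 39.2 p [ 0.6269 -0.0834  0.2586] w 0.085 F [-1.1  1.1  0.1]
t 40.9 p [0.4004 0.1297 0.2998] w 0.0853 F [-0.1 -1.   0.5]
```

View pics/l1.png

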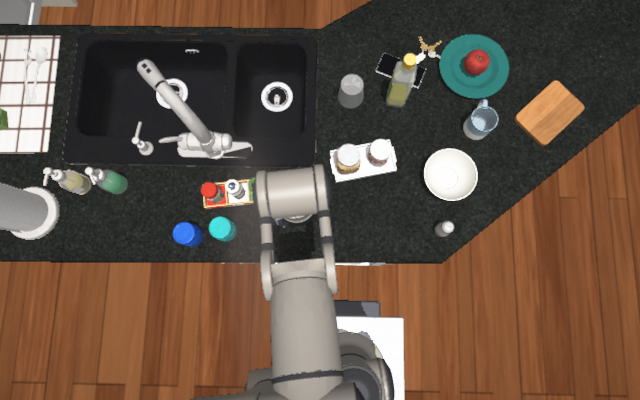

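View pics/l1s.png

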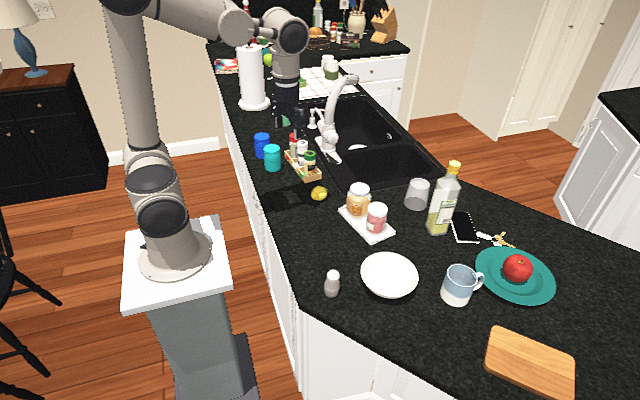

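The jam stands beside the orange jar (top view (380,152)), and the lemon has not moved. Now the lemon.

Run:
```python
from h import *
pick([.509,.130],.027,112.3,force=25)
place([.5703,-.295],.027,112.3,.025,open_=.07)
r.reach([.40,.05,.36],quat(best([.40,.05,.36],90)))
for n in('top','side'):
    p,d=snap(n,'f'+n);np.savez(n+'1.npz',p=p,d=d)
say()
```

```text
at t 43.6 p [0.5093 0.13   0.0335] w 0.0847 F [-0.4  0.2 -0.2]
grip t 44.1 p [0.5092 0.13   0.0336] w 0.0504 F [-1.6  0.2  5.1]
lift t 45.4 p [0.5084 0.1299 0.2589] w 0.0503 F [ 1.   0.6 -0.9]
above t 46.9 p [ 0.5707 -0.2937  0.2601] w 0.0507 F [ 0.9 -0.  -1. ]
stop False
down t 49.1 p [ 0.5705 -0.2951  0.0582] w 0.0504 F [ 0.1 -0.  -0.7]
up t 50.8 p [ 0.5698 -0.2947  0.2586] w 0.0698 F [ 0.2 -0.2 -0.2]
t 52.4 p [0.4005 0.0494 0.3596] w 0.0696 F [ 0.1 -0.5  0.4]
```

View pics/ftop.png

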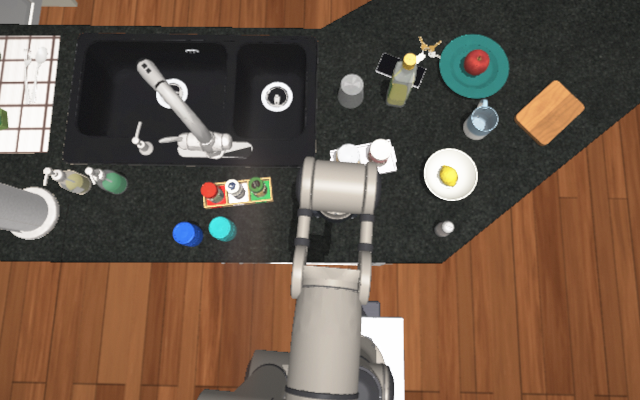

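View pics/fside.png

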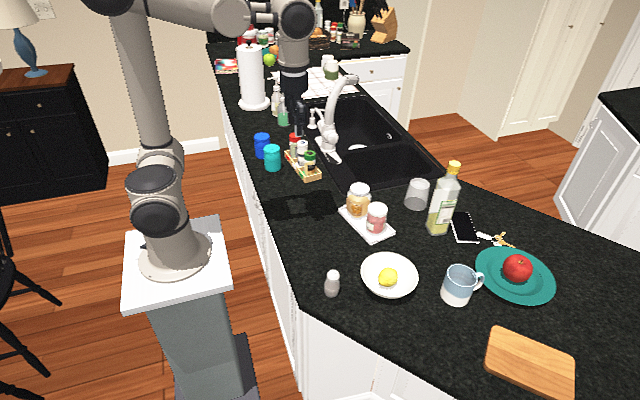

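The lemon is in the bowl (top view (448,176)). Next I check the final poses numerically.

Run:
```python
from h import *
W=world('top',np.load('top1.npz')['d'])
for name,(u0,u1,v0,v1),h,c,y in [('red',(198,224,178,205),.116,C,CY),('white',(222,246,175,203),.117,C,CY),('green',(247,272,175,203),.107,C,CY),('jam',(367,397,135,172),.100,T,TY),('shaker',(432,458,217,240),.086,[0,0],0),('lemon',(438,460,163,190),.045,[.5703,-.295],0)]:
    w=W[v0:v1,u0:u1];k=w[abs(w[:,:,2]-h)<.012]; top=k[abs(k[:,2]-np.median(k[:,2]))<.005]
    m=np.median(top,0);l=loc(np.zeros(2),-y,*(m[:2]-c));print(name,len(top),m.round(4),'local',l.round(4),'fit slope',np.linalg.lstsq(np.c_[top[:,:2],np.ones(len(top))],top[:,2],rcond=None)[0][:2].round(2))
```

```text
red 183 [0.497  0.4049 0.1155] local [-0.0024  0.0658] fit slope [-0.01  0.  ]
white 143 [0.5087 0.3387 0.1171] local [ 0.0005 -0.0014] fit slope [-0.   -0.01]
green 165 [0.5173 0.2737 0.1067] local [ 0.0006 -0.0669] fit slope [-0.01  0.01]
jam 330 [ 0.6283 -0.0823  0.0995] local [ 0.0011 -0.044 ] fit slope [ 0.01 -0.02]
shaker 86 [ 0.4091 -0.2729  0.0854] local [ 0.4091 -0.2729] fit slope [ 0.04 -0.03]
lemon 142 [ 0.5681 -0.2898  0.0489] local [-0.0022  0.0052] fit slope [ 0.03 -0.02]
```

```bash
python3 -c "
from h import *
r.hold(.5);print(r.finish_job());say()"
```

```text
the job is handed in; nothing more can be done
None
the job is handed in; nothing more can be done
```

The worktop is tidied and the job is handed in, at about 53 s of the 115 s allowed. No verdict was reported. I moved green, white and red to their caddy bays, then the jam jar to the tray and the lemon to the bowl. Every grasp and placing worked the first time.

My last checks, from the top camera's depth image with the arm clear of everything:
- **Spice jars:** all three are within 3 mm of their bay centres. Their tops are at the height expected for standing on the floor and level to about 0.01 rad.
- **Jam jar:** it stands at (1, -44) mm in the tray frame, upright and at the right height.
- **Lemon:** it lies about 6 mm from the bowl axis. Its top is 49 mm above the worktop, so it is well under the 70 mm limit.
- **Shaker:** it reads within 1 mm of where it started and is still upright.

The wrist force readings I printed after each move stayed below 10 N. No check failed or disagreed. I did not measure the objects' speeds directly.

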